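# Gather the last caps in the tote's pouring corner

### The job

Two grey parts totes stand on the bench by the capping rig; in one, the last five white screw caps lie scattered. Take hold of that tote and tip it so that all five caps slide down into its pouring corner, the one where the rim is cut down, and bunch there rather than string out along a side, without spilling any and leaving everything else on the bench as it stands. Finish still holding it tilted, caps at rest with the pouring corner lowest so the operator can pick them out: its low edge may rest on the bench, but it must lean on nothing else and you must not put it down or let go.

Things in the scene. Friction and masses are not known exactly. Their poses are not given: they have to be found in the camera images.
- tote: The tote to tip, with the caps in it: open grey plastic box, 220 mm (its x) by 150 (its y) by 70 high, 0.28 to 0.46 kg, walls and floor 4 mm. Origin: centre of its underside, on the bench; z up. The rim is a skirt from 50 to 70 mm high that stands 6 mm out of the wall: 10 mm thick to pinch. All walls are full height except at the pouring corner (-x, -y), which points roughly to the robot.
- tote_pour (a point): Inside pouring corner of that tote, where its floor meets the two cut-down walls: at (-106, -71, 4) mm in the tote's frame. Both walls are only 38 mm high over the first 42 mm from this corner and ramp up to 70 mm at 66 mm from it. The outer underside corner lies at (-110, -75, 0) mm.
- tote_grip (a point): A good place to pinch: top of the rim of the tote's full-height end wall at +x, mid-thickness, 30 mm off centre towards +y: at (111, 30, 70) mm in the tote's frame. The rim runs along the tote's y there and is pinched along the tote's x.
- cap0: White plastic screw cap, disc 31 mm across and 18 mm high, 12 g, lying flat on the floor of the tote open side up. Origin: centre of its underside. The caps are slippery on the tote (friction 0.20 to 0.30): they start to slide at 11 to 17 degrees of slope, and need 35 to 40 to slide on along a wall into the corner.
- cap1: White plastic screw cap, disc 31 mm across and 18 mm high, 12 g, lying flat on the floor of the tote crown up. Origin: centre of its underside. Tipped straight at the corner, the caps tend to line up along the long wall at -y; tipped first to the end wall at -x, then over to the corner, they bunch there.
- cap2: White plastic screw cap, disc 31 mm across and 18 mm high, 12 g, lying flat on the floor of the tote open side up. Origin: centre of its underside. Like the others.
- cap3: White plastic screw cap, disc 31 mm across and 18 mm high, 12 g, lying flat on the floor of the tote crown up. Origin: centre of its underside. Like the others.
- cap4: White plastic screw cap, disc 31 mm across and 18 mm high, 12 g, lying flat on the floor of the tote open side up. Origin: centre of its underside. Like the others.
- tote2: A second tote of exactly the same shape and size, holding three steel bolts and no caps: a bystander. Origin and axes as for the first. Which of the two totes stands left and which right changes.
- bolt0: Steel hex-head bolt, 53 mm long, head 22 mm across, lying in the second tote: a bystander. Origin: under its head, on the tote's floor.
- bolt1: Steel hex-head bolt, 53 mm long, head 22 mm across, lying in the second tote: a bystander. Origin: under its head, on the tote's floor.
- bolt2: Steel hex-head bolt, 53 mm long, head 22 mm across, lying in the second tote: a bystander. Origin: under its head, on the tote's floor.
- bottle0: Amber bottle with white cap, 66 mm across, 190 mm high, standing on the near side of the bench: a bystander. Origin: centre of its underside.
- bottle1: Another such amber bottle, standing beyond the totes: a bystander. Origin: centre of its underside.
- pliers: Pliers with red handles, 190 mm long, 16 mm high, lying at the right side: a bystander. Origin at the joint of the pliers, at bench level.
- driver: Screwdriver with an orange handle, 200 mm long, lying at the far left: a bystander. Origin under its middle.
- gauge: White plastic cap-gauge plate 80 x 140 x 12 mm with three holes, fixed on the bench at the far right: a bystander. Origin: centre of its underside.
Mind the look-alikes: they are no part of the job. What is shaped like the cap1 but green or purple is not meant.

How it is judged:
On the way:
1. the tote is held by the gripper and tipped up with its pouring corner lowest (contact force between the fingers and tote above 2 N and angle between tote's own z axis and vertical above 0.12 rad and angle between tote's own x axis and vertical below 1.54 rad and angle between tote's own y axis and vertical below 1.54 rad), for 0.2 s.
At the end, for the whole second after the job is handed in: Fingers hold the tote (over 2 N), tilted over 0.3 rad, its x and y edges each at least 0.1 rad down to the pouring corner, tote_grip above 110 mm; every cap centre within 120 mm of the inside pouring corner; tote and caps at rest; tote leaning on no bystander (bench allowed) (contact force between the fingers and tote above 2 N and angle between tote's own z axis and vertical above 0.3 rad and angle between tote's own x axis and vertical below 1.47 rad and angle between tote's own y axis and vertical below 1.47 rad and height (world z) of tote_grip above 0.11 m and linear speed of tote below 0.03 m/s and angular speed of tote below 0.2 rad/s and distance between each of cap0, cap1, cap2, cap3, cap4 and tote_pour below 0.12 m and linear speed of each of cap0, cap1, cap2, cap3, cap4 below 0.05 m/s and contact force between tote and tote2 below 0.5 N and contact force between tote and bottle0 below 0.5 N and contact force between tote and bottle1 below 0.5 N and contact force between tote and pliers below 0.5 N and contact force between tote and driver below 0.5 N and contact force between tote and gauge below 0.5 N); the arm keeps its last pose, push and grip.
It fails at once if a cap is out of the tote (distance between any of cap0, cap1, cap2, cap3, cap4 and tote above 0.18 m).
It fails at once if a bystander is moved by more than 20 mm (distance of any of tote2, bottle0, bottle1, pliers, driver from where it was at the start of the episode above 0.02 m).
It fails at once if a bolt in the second tote is moved by more than 20 mm (distance of any of bolt0, bolt1, bolt2 from where it was at the start of the episode above 0.02 m).
It also fails if it takes over 38 s, if anything falls off the work surface, if the arm or the gripper's body presses on something with over 40 N, if the wrist force passes 120 N, or if a joint passes its speed limit or range.

### The arm

A 6-joint arm with a two-finger parallel gripper is mounted at the origin on the work surface. World frame = base frame: x ahead of the robot, y to its left, z up, the work surface at z = 0. Lengths are in m, angles in rad, forces in N, time in s.
With the tool pointing down it reaches from about 0.425 to 0.95 m from the base axis. Payload 14.7 kg.
Tool frame: the origin (TCP) lies at the centre of the arm's flange, where the gripper is bolted on; the fingertips stand 173 mm ahead of it and the grasp point (between the pads) lies 155 mm ahead of it; z points along the fingers, y is the line along which they close (so a half turn about z gives the same grasp; the last joint's range is limited). The gripper opens to 85 mm and grips with 20 to 120 N. Pads are 22 mm wide; open, the fingers measure 114 mm over their backs; the gripper's body (76 mm by 85 mm) begins 54 mm behind the grasp point. The pads swing forward as they close: fully open they stand 13 mm farther back than shut.
Start: joints at [-1.386, 0.48, 1.596, -0, 1.065, -0.047], TCP at [0.149, -0.633, 0.405] pointing down, gripper open.
Joint ranges: [-2.75, 2.75], [-0.82, 2.05], [0.23, 2.67], [-1.56, 4.7], [0.09, 2.69], [-2.92, 2.92]. Speed limits (rad/s): [1.89, 1.89, 2.39, 3.01, 3.01, 3.01].

### API

Orientations are given as a unit quaternion [w, x, y, z].
In Python, from station import monitor, viewer, finish_job gives the robot as it stands. The module is installed in compiled form; this text tells all that it offers.
- The arm moves only by the tool step_arm, never from a script. Its argument "plan" is a list of rows, each an object with "turn": the turn, a rotation vector about the tool's x, y, z in degrees, a list of three; "dp": the shift along the tool's x, y, z in cm, a list of three; "claw": the gripper's target within -1 to 1 (fully open at 1, half-way at 0, shut at -1). In form: [{"turn": [wx, wy, wz], "dp": [x, y, z], "claw": claw}, ...]. A call has 1 to 20 rows; each row shifts and turns the commanded pose from where the row before left it, along the tool's axes as they then stand; what a row does not reach is not made up. A row lasts 1/10 s, in which the tool goes at most 50 mm and 8.59 degrees, less where a joint would pass 70% of its speed; a pose out of reach is approached as far as the arm can. A call is refused whole if a number of a shift passes 5 or a number of a turn 8.59, either way. A call with a gripper value outside its range is refused whole. The fingers move at their own pace and stop on an object; "squeeze" is the grip in N (left out, the last holds). Time passes only in rows, so rows that do not move let the fingers close. It gives the time, the measured TCP pose, the force, the opening and the grip force at its end, in the units of the state.
- monitor.get_state(): the state, without advancing time (a new reading comes with each control period).
- viewer.read_camera(name): name is "side" or "top" or "wrist"; returns a dict with "pixels" (384x512x3 uint8, blue, green, red), "fx", "fy", "cx", "cy" (pixels), "k1" (the pictures are not rectified: a ray, as slopes to the right and down, at radius r is drawn at 1 + k1 r^2 times it, then the intrinsics apply), "R" (3x3) and "t" (3): a world point X has camera coordinates R X + t. Camera axes: x right, y down, z forward; pixel columns grow to the right and rows downward; lengths in m; the calibration is good to about 2 mm. A picture is of the moment at which its call begins. There is no depth.
- finish_job(): hands the job in; it is judged then, once.
The state is a dict: "t": time; "joint_pos": joint angles; "qd": joint speeds; "joint_efforts": joint torques, N m; "tool_pos": TCP position; "tool_rot": TCP orientation; "wrist_force": force on the tool from outside, world axes, zero at the start; "wrist_torque": the same for the moment, N m; "opening": opening from 0.0 (shut) to 1.0 (fully open); "finger_force": force on a finger pad.
Only numpy, scipy, OpenCV 4.12 (cv2) and the standard library are available. Lean on these libraries where they do the work, as an engineer would, in place of code of your own. Each camera call takes 0.05 s, during which the arm holds its last target. There are 200 camera calls.

## Working session

There is one attempt and no reset: what is moved stays moved. The work goes in short steps, Python scripts to look and compute and a tool call to move; the robot and the scene stay as the last step left them, time stands still between calls to the robot, and variables do not carry over. Pictures are saved under pics/ and viewed, at most 10 in all, crops included, and the job is handed in when it is done.

Besides the shell and the picture viewer there is one more tool, called by a JSON object that holds its "method" and its "body", one argument or row to a line. step_arm: Moves the arm, as the interface text tells. Its arguments: {"type":"object","properties":{"plan":{"type":"array","items":{"type":"object","properties":{"turn":{"type":"array","items":{"type":"number"}},"dp":{"type":"array","items":{"type":"number"}},"claw":{"type":"number"}}}},"squeeze":{"type":"number"}},"required":["plan"]}

```bash
mkdir -p pics; cat > h.py <<'E'
import numpy as np,cv2
from station import monitor,viewer,finish_job
from scipy.spatial.transform import Rotation as Ro
def cam(n,f=None):
    c=viewer.read_camera(n)
    if f: cv2.imwrite('pics/'+f,c['pixels'])
    return c
def ray(c,u,v):
    p=np.array([(u-c['cx'])/c['fx'],(v-c['cy'])/c['fy']]);s=p.copy()
    for _ in range(30): s=p/(1+c['k1']*(s@s))
    R=np.array(c['R']);t=np.array(c['t'])
    return -R.T@t, R.T@np.array([s[0],s[1],1])
def hit(c,u,v,z):
    o,d=ray(c,u,v);return o+d*(z-o[2])/d[2]
def proj(c,X):
    X=np.atleast_2d(X);q=X@np.array(c['R']).T+np.array(c['t']);s=q[:,:2]/q[:,2:]
    s=s*(1+c['k1']*(s**2).sum(1,keepdims=True))
    return s*[c['fx'],c['fy']]+[c['cx'],c['cy']]
def rot(q): return Ro.from_quat([q[1],q[2],q[3],q[0]])
E
python3 - <<'E'
from h import *
import pickle
a=cam('top','top0.png');b=cam('side','side0.png')
pickle.dump((a,b),open('c0.pkl','wb'))
cv2.imwrite('pics/both.png',cv2.resize(np.hstack([a['pixels'],b['pixels']]),(800,300)))
print(a['R'],a['t'],a['k1'],a['fx']);s=monitor.get_state();print(s['tool_rot'],s['t'])
E
```

```text
[[ 6.68036039e-03 -9.99977657e-01 -2.40390211e-04]
 [-9.85755598e-01 -6.54494969e-03 -1.68056730e-01]
 [ 1.68051402e-01  1.35964552e-03 -9.85777296e-01]] [-0.11937164  0.54051358  1.00179196] 0.005379382346421311 397.2788601449436
[-5.45518059e-04  9.93289482e-01  1.15653384e-01 -5.13564648e-05] 0.1
```

View pics/top0.png

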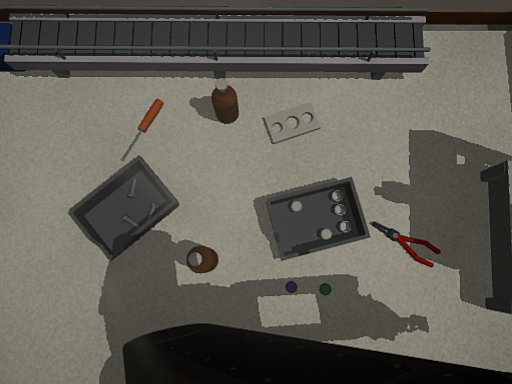

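View pics/side0.png

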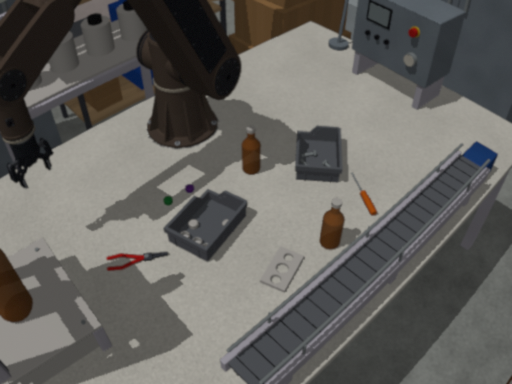

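```bash
python3 - <<'E'
import cv2
a=cv2.imread('pics/top0.png')[165:275,245:385];cv2.imwrite('pics/crop0.png',cv2.convertScaleAbs(cv2.resize(a,None,fx=5.5,fy=5.5,interpolation=cv2.INTER_CUBIC),alpha=1.5))
E
```

```text
(no output)
```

View pics/crop0.png

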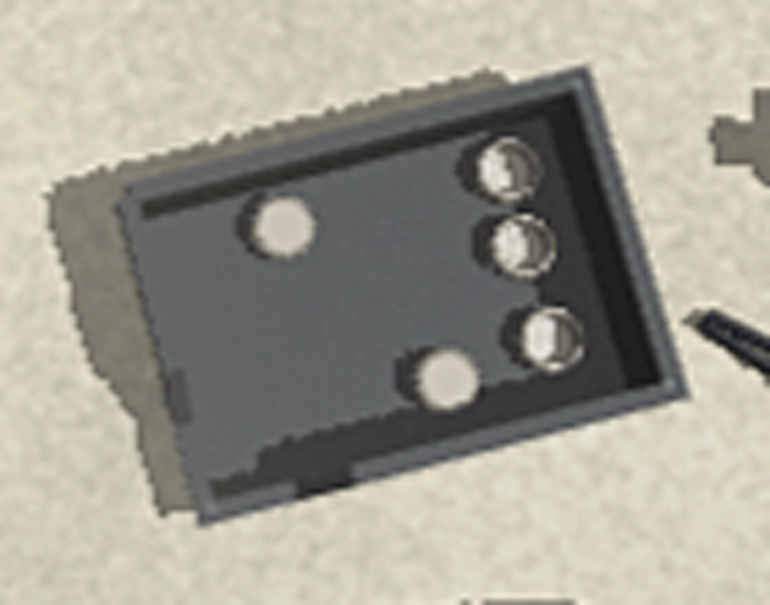

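The right tote (top view, centre ~(312,218)) holds five white caps, at about (296,206), (337,196), (340,209), (345,226) and (326,234), so it is the one to tip. The left tote at (124,207) holds bolts. The purple (291,287) and green (325,289) look-alikes lie on the bench. The cut-down rim is at (281,260), facing the robot. Next I fit the pose.

```bash
python3 - <<'E'
from h import *
import pickle
from scipy.optimize import least_squares
a,b=pickle.load(open('c0.pkl','rb'))
P=np.array([[-116,81,70],[116,81,70],[116,-81,70],[-110,-75,38]])/1e3
U=np.array([[267.7,199.5],[352.3,177.4],[370.1,237.4],[281.4,259.5]])
def W(p,X): return Ro.from_euler('z',p[2]).apply(X)+[p[0],p[1],0]
r=least_squares(lambda p:(proj(a,W(p,P))-U).ravel(),[.6,-.13,-1.4])
p=r.x;print(p,np.degrees(p[2]),r.fun.round(1));np.save('pose.npy',p)
print('grip',W(p,[[.111,.03,.07]]),'corner',W(p,[[-.11,-.075,0]]),'sidecheck',proj(b,W(p,P)).round())
for u in [(296,206),(337,196),(340,209),(345,226),(326,234)]: print('cap',Ro.from_euler('z',-p[2]).apply(hit(a,*u,.02)-[p[0],p[1],0]).round(3))
for n,u in dict(plier=(373,224),b0=(195,259),pl2=(400,238),p3=(432,264)).items(): print(n,hit(a,*u,0.19 if n=='b0' else .016))
T=Ro.from_euler('z',p[2]).as_matrix()
s=monitor.get_state();R=rot(s['tool_rot']).as_matrix();print(R.round(3),s['tool_pos'],s['joint_pos'])
im=b['pixels'].copy()
for q in proj(b,W(p,P)): cv2.circle(im,tuple(int(x) for x in q.round()),1,(0,0,255),-1)
im[:]=im
cv2.imwrite('pics/chk.png',cv2.resize(im[150:290,100:280],None,fx=3,fy=3))
E
```

```text
[ 0.47626469 -0.2655964  -1.31501627] -75.34488200080334 [-2.  -0.2  0.1  0.2  0.5  1.   1.4 -1. ]
grip [[ 0.53337169 -0.36539515  0.07      ]] corner [[ 0.3758747  -0.17815013  0.        ]] sidecheck [[247. 201.]
 [204. 250.]
 [161. 228.]
 [206. 190.]]
cap [-0.039  0.051  0.02 ]
cap [0.076 0.05  0.02 ]
cap [0.074 0.014 0.02 ]
cap [ 0.074 -0.033  0.02 ]
cap [ 0.019 -0.041  0.02 ]
plier [ 0.46893153 -0.42124865  0.016     ]
b0 [0.37191375 0.02451904 0.19      ]
pl2 [ 0.43209502 -0.49146222  0.016     ]
p3 [ 0.36454812 -0.57188477  0.016     ]
[[ 0.973  0.23  -0.   ]
 [ 0.23  -0.973  0.001]
 [ 0.    -0.001 -1.   ]] [ 0.14931422 -0.63243005  0.40411976] [-1.38558314e+00  4.80785185e-01  1.59682768e+00 -3.07691645e-05
  1.06507532e+00 -4.65974683e-02]
```

View pics/chk.png

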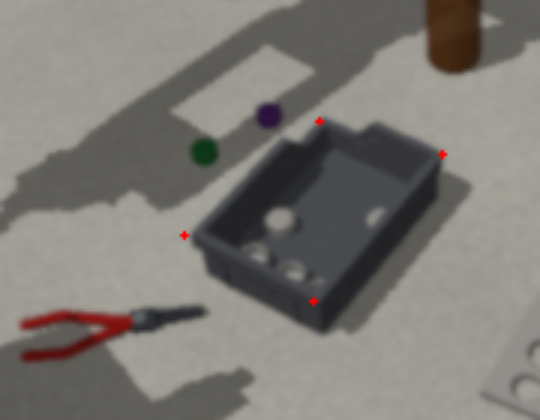

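{"method": "step_arm", "body": {
  "plan": [
    {"dp": [1.5,-0.6,0.2],"claw": 1},
    {"dp": [2.9,-1.14,0.5],"claw": 1},
    {"dp": [2.9,-1.14,0.5],"claw": 1},
    {"dp": [2.9,-1.14,0.5],"claw": 1},
    {"dp": [2.9,-1.14,0.5],"claw": 1},
    {"dp": [2.9,-1.14,0.5],"claw": 1},
    {"dp": [2.9,-1.14,0.5],"claw": 1},
    {"dp": [2.9,-1.14,0.5],"claw": 1},
    {"dp": [2.9,-1.14,0.5],"claw": 1},
    {"dp": [2.9,-1.14,0.5],"claw": 1},
    {"dp": [2.9,-1.14,0.5],"claw": 1},
    {"dp": [2.9,-1.14,0.5],"claw": 1},
    {"dp": [2.9,-1.14,0.5],"claw": 1},
    {"dp": [2.9,-1.14,0.5],"claw": 1},
    {"dp": [2.9,-1.14,0.5],"claw": 1},
    {"dp": [1.4,-0.6,0.2],"turn": [0,0,-1.4],"claw": 1},
    {"dp": [0,0,0],"claw": 1},
    {"dp": [0,0,0],"claw": 1}
  ]
}}

```text
invalid input
```

```bash
python3 - <<'E'
from h import *
c=cam('wrist');p=np.load('pose.npy')
P=np.array([[-116,81,70],[116,81,70],[116,-81,70],[-110,-75,38],[111,30,70]])/1e3
q=proj(c,Ro.from_euler('z',p[2]).apply(P)+[p[0],p[1],0]);print(q.round())
im=c['pixels'].copy()
for x in q:
    if abs(x).max()<1000: cv2.drawMarker(im,tuple(int(k) for k in x.round()),(0,0,255),0,8)
cv2.imwrite('pics/w1.png',im)
import pickle;pickle.dump(c,open('w1.pkl','wb'))
s=monitor.get_state();print(s['tool_pos'],rot(s['tool_rot']).as_matrix().round(3),s['joint_pos'],s['t'])
E
```

```text
[[-700. -942.]
 [-122. -886.]
 [   5. -304.]
 [-282. -268.]
 [ -79. -648.]]
[ 0.14931209 -0.63247296  0.40424374] [[ 0.973  0.23  -0.   ]
 [ 0.23  -0.973  0.001]
 [ 0.    -0.001 -1.   ]] [-1.38560386e+00  4.80669231e-01  1.59669708e+00 -1.08753421e-05
  1.06510891e+00 -4.66142589e-02] 0.15
```

View pics/w1.png

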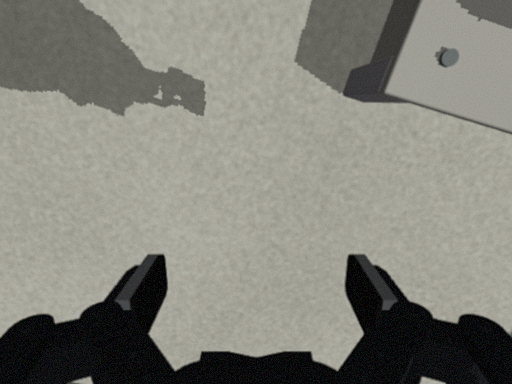

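The call was refused because the arm needs every key in each row. This wrist view shows only bench and the rig corner at (390,95), so I'm resending with all keys.

{"method": "step_arm", "body": {
  "plan": [
    {"turn": [0,0,0],"dp": [1.5,-0.6,0.2],"claw": 1},
    {"turn": [0,0,0],"dp": [2.9,-1.14,0.5],"claw": 1},
    {"turn": [0,0,0],"dp": [2.9,-1.14,0.5],"claw": 1},
    {"turn": [0,0,0],"dp": [2.9,-1.14,0.5],"claw": 1},
    {"turn": [0,0,0],"dp": [2.9,-1.14,0.5],"claw": 1},
    {"turn": [0,0,0],"dp": [2.9,-1.14,0.5],"claw": 1},
    {"turn": [0,0,0],"dp": [2.9,-1.14,0.5],"claw": 1},
    {"turn": [0,0,0],"dp": [2.9,-1.14,0.5],"claw": 1},
    {"turn": [0,0,0],"dp": [2.9,-1.14,0.5],"claw": 1},
    {"turn": [0,0,0],"dp": [2.9,-1.14,0.5],"claw": 1},
    {"turn": [0,0,0],"dp": [2.9,-1.14,0.5],"claw": 1},
    {"turn": [0,0,0],"dp": [2.9,-1.14,0.5],"claw": 1},
    {"turn": [0,0,0],"dp": [2.9,-1.14,0.5],"claw": 1},
    {"turn": [0,0,0],"dp": [2.9,-1.14,0.5],"claw": 1},
    {"turn": [0,0,0],"dp": [2.9,-1.14,0.5],"claw": 1},
    {"turn": [0,0,-1.4],"dp": [1.4,-0.6,0.2],"claw": 1},
    {"turn": [0,0,0],"dp": [0,0,0],"claw": 1},
    {"turn": [0,0,0],"dp": [0,0,0],"claw": 1}
  ],
  "squeeze": 110
}}

```text
t: 1.95
tool_pos: [0.533, -0.3654, 0.3306]
tool_rot: [-0.0, 0.992, 0.128, -0.0]
wrist_force: [0.7, -0.6, -0.6]
opening: 0.999
finger_force: 0.0
```

```bash
python3 - <<'E'
from h import *
c=cam('wrist');p=np.load('pose.npy')
P=np.array([[-116,81,70],[116,81,70],[116,-81,70],[-110,-75,38],[111,30,70]])/1e3
q=proj(c,Ro.from_euler('z',p[2]).apply(P)+[p[0],p[1],0]);print(q.round())
im=c['pixels'].copy()
for x in q:
    if abs(x).max()<1000: cv2.drawMarker(im,tuple(int(k) for k in x.round()),(0,0,255),0,8)
cv2.imwrite('pics/w2.png',im)
import pickle;pickle.dump(c,open('w2.pkl','wb'))
E
```

```text
[[-61. 134.]
 [262. 136.]
 [261. 321.]
 [ 28. 294.]
 [255. 202.]]
```

View pics/w2.png

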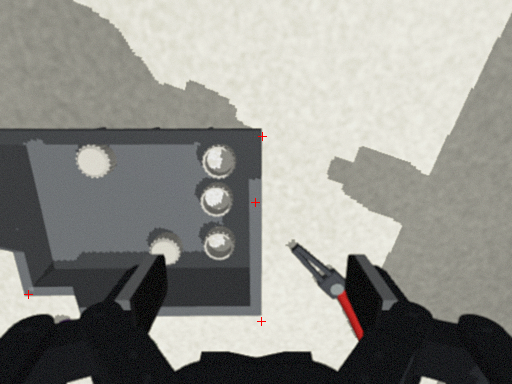

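Wrist view: the tote rim's right-hand corners are at (262,129) and (260,316), and the caps and end wall match the model. The fit is about 5 mm short along tote +y, so I'll correct for that. The pliers' tip at (290,243) lies 15 mm or more to the right of the wall. Next: descend, then close.

{"method": "step_arm", "body": {
  "plan": [
    {"turn": [0,0,0],"dp": [0.5,0,1.0],"claw": 1},
    {"turn": [0,0,0],"dp": [0,0,1.7],"claw": 1},
    {"turn": [0,0,0],"dp": [0,0,1.7],"claw": 1},
    {"turn": [0,0,0],"dp": [0,0,1.7],"claw": 1},
    {"turn": [0,0,0],"dp": [0,0,1.7],"claw": 1},
    {"turn": [0,0,0],"dp": [0,0,1.6],"claw": 1},
    {"turn": [0,0,0],"dp": [0,0,1.2],"claw": 1},
    {"turn": [0,0,0],"dp": [0,0,0.8],"claw": 1},
    {"turn": [0,0,0],"dp": [0,0,0],"claw": 1},
    {"turn": [0,0,0],"dp": [0,0,0],"claw": -1},
    {"turn": [0,0,0],"dp": [0,0,0],"claw": -1},
    {"turn": [0,0,0],"dp": [0,0,0],"claw": -1},
    {"turn": [0,0,0],"dp": [0,0,0],"claw": -1},
    {"turn": [0,0,0],"dp": [0,0,0],"claw": -1},
    {"turn": [0,0,0],"dp": [0,0,0],"claw": -1},
    {"turn": [0,0,0],"dp": [0,0,0],"claw": -1},
    {"turn": [0,0,0],"dp": [0,0,0],"claw": -1},
    {"turn": [0,0,0],"dp": [0,0,0],"claw": -1}
  ],
  "squeeze": 110
}}

```text
t: 3.8
tool_pos: [0.5382, -0.3643, 0.2173]
tool_rot: [0.0, 0.992, 0.128, 0.0]
wrist_force: [-1.8, 1.3, 7.9]
opening: 0.092
finger_force: 108.3
```

{"method": "step_arm", "body": {
  "plan": [
    {"turn": [0,0,0],"dp": [0,0,-0.4],"claw": -1},
    {"turn": [0,0,0],"dp": [0,0,-0.7],"claw": -1},
    {"turn": [0,0,0],"dp": [0,0,-0.8],"claw": -1},
    {"turn": [0,0,0],"dp": [0,0,-0.6],"claw": -1},
    {"turn": [-2.5,0,0],"dp": [0,-0.97,-0.94],"claw": -1},
    {"turn": [-2.5,0,0],"dp": [0,-0.97,-0.94],"claw": -1},
    {"turn": [-2.5,0,0],"dp": [0,-0.97,-0.94],"claw": -1},
    {"turn": [-2.5,0,0],"dp": [0,-0.97,-0.94],"claw": -1},
    {"turn": [-2.5,0,0],"dp": [0,-0.97,-0.94],"claw": -1},
    {"turn": [-2.5,0,0],"dp": [0,-0.97,-0.94],"claw": -1},
    {"turn": [-2.5,0,0],"dp": [0,-0.97,-0.94],"claw": -1},
    {"turn": [-2.5,0,0],"dp": [0,-0.97,-0.94],"claw": -1},
    {"turn": [0,0,0],"dp": [0,0,0],"claw": -1},
    {"turn": [0,0,0],"dp": [0,0,0],"claw": -1}
  ]
}}

```text
t: 5.2
tool_pos: [0.5161, -0.2795, 0.3043]
tool_rot: [0.172, 0.977, 0.126, 0.022]
wrist_force: [0.1, -0.1, -5.7]
opening: 0.092
finger_force: 107.7
```

```bash
python3 - <<'E'
from h import *
a=cam('top');b=cam('side')
im=np.hstack([cv2.resize(a['pixels'][150:290,230:390],None,fx=2.5,fy=2.5),cv2.resize(b['pixels'][150:290,110:270],None,fx=2.5,fy=2.5)])
cv2.imwrite('pics/t3.png',cv2.convertScaleAbs(im,alpha=1.4))
s=monitor.get_state();print(s['tool_pos'],rot(s['tool_rot']).as_matrix().round(3),s['joint_pos'],s['wrist_force'],s['wrist_torque'])
E
```

```text
[ 0.516053   -0.28007054  0.30386766] [[ 0.967  0.238  0.086]
 [ 0.253 -0.909 -0.33 ]
 [ 0.     0.341 -0.94 ]] [-0.46203138  0.47882841  1.94729135 -0.52164985  0.54189822  1.27980152] [ 0.0638205  -0.41936722 -4.43219804] [ 0.04331896 -0.09466869  0.05042946]
```

View pics/t3.png

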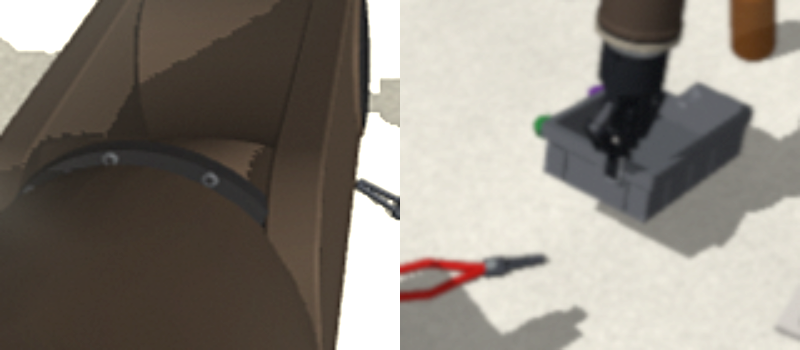

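The side view shows the tote lifted and pitched about 20°, held firmly, with caps gone to the far (-x) end at (690,95). The arm hides it from the top camera. I'll pitch on to 30° and let the caps settle.

{"method": "step_arm", "body": {
  "plan": [
    {"turn": [-2.5,0,0],"dp": [0,-0.97,-0.94],"claw": -1},
    {"turn": [-2.5,0,0],"dp": [0,-0.97,-0.94],"claw": -1},
    {"turn": [-2.5,0,0],"dp": [0,-0.97,-0.94],"claw": -1},
    {"turn": [-2.5,0,0],"dp": [0,-0.97,-0.94],"claw": -1},
    {"turn": [0,0,0],"dp": [0,0,0],"claw": -1},
    {"turn": [0,0,0],"dp": [0,0,0],"claw": -1},
    {"turn": [0,0,0],"dp": [0,0,0],"claw": -1},
    {"turn": [0,0,0],"dp": [0,0,0],"claw": -1},
    {"turn": [0,0,0],"dp": [0,0,0],"claw": -1},
    {"turn": [0,0,0],"dp": [0,0,0],"claw": -1}
  ]
}}

```text
t: 6.3
tool_pos: [0.5031, -0.231, 0.3226]
tool_rot: [0.257, 0.958, 0.123, 0.033]
wrist_force: [0.5, -0.4, -4.9]
opening: 0.092
finger_force: 108.1
```

```bash
python3 - <<'E'
from h import *
a=cam('wrist');b=cam('side')
im=np.hstack([cv2.resize(a['pixels'],(467,350)),cv2.resize(b['pixels'][150:290,140:270],None,fx=2.5,fy=2.5)])
cv2.imwrite('pics/t4.png',cv2.convertScaleAbs(im,alpha=1.4))
s=monitor.get_state();print(s['tool_pos'],rot(s['tool_rot']).as_matrix().round(3),s['joint_pos'],s['wrist_force'],s['wrist_torque'])
E
```

```text
[ 0.503059   -0.23078552  0.32262667] [[ 0.967  0.219  0.127]
 [ 0.253 -0.838 -0.484]
 [-0.     0.5   -0.866]] [-0.33611059  0.4207743   2.04760455 -0.91077632  0.55279883  1.74188122] [ 0.37384058  0.31272686 -4.01506814] [ 0.29017457 -0.10352411 -0.00774404]
```

View pics/t4.png

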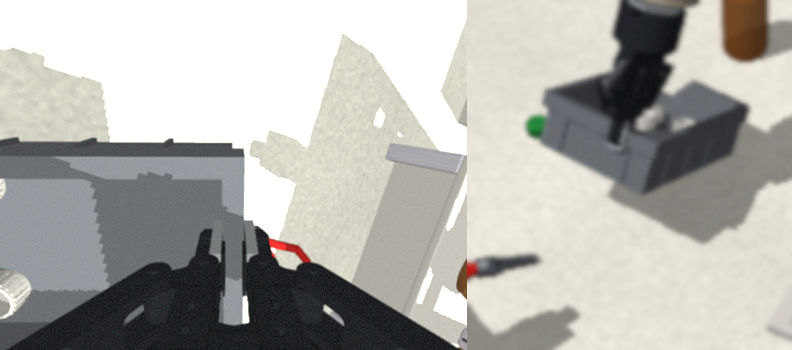

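Wrist and side views: the caps have slid to the -x end, seen at (15,290) in the wrist half and (650,118) in the side half. Grip is steady. Now I roll over to the corner.

{"method": "step_arm", "body": {
  "plan": [
    {"turn": [0,2.5,0],"dp": [-0.96,0,-0.44],"claw": -1},
    {"turn": [0,2.5,0],"dp": [-0.96,0,-0.44],"claw": -1},
    {"turn": [0,2.5,0],"dp": [-0.96,0,-0.44],"claw": -1},
    {"turn": [0,2.5,0],"dp": [-0.96,0,-0.44],"claw": -1},
    {"turn": [0,2.5,0],"dp": [-0.96,0,-0.44],"claw": -1},
    {"turn": [0,2.5,0],"dp": [-0.96,0,-0.44],"claw": -1},
    {"turn": [0,2.5,0],"dp": [-0.96,0,-0.44],"claw": -1},
    {"turn": [0,2.5,0],"dp": [-0.96,0,-0.44],"claw": -1},
    {"turn": [0,0,0],"dp": [0,0,0],"claw": -1}
  ]
}}

```text
t: 7.3
tool_pos: [0.4247, -0.2401, 0.3493]
tool_rot: [0.231, 0.939, 0.164, 0.194]
wrist_force: [-0.2, -0.2, -4.8]
opening: 0.092
finger_force: 108.6
```

```bash
cat > st.py <<'E'
from h import *
s=monitor.get_state();R=rot(s['tool_rot']).as_matrix();print(s['t'],s['tool_pos'],'sx',R[2,1],'sy',R[2,0],'cosT',-R[2,2],np.round(s['joint_pos'],2))
T=np.array(s['tool_pos']);print('pour corner',T+R@[-.105,-.221,.217],'+x-y',T+R@[-.105,-.001,.217],'grip',T+R@[0,0,.147], 'base-x+y',T+R@[.045,-.221,.217],'rim-x-y',T+R@[-.111,-.227,.147])
E
python3 st.py
```

```text
7.3 [ 0.42471413 -0.2401334   0.34935   ] sx 0.49659697184474605 sy 0.28823730612157006 cosT 0.818725047201079 [-0.54  0.25  2.28 -1.56  0.09  2.22]
pour corner [ 0.38029241 -0.17638739  0.03167382] +x-y [ 0.42827009 -0.36121782  0.14092515] grip [ 0.48926404 -0.2945169   0.22899742] base-x+y [ 0.51102659 -0.11689573  0.07490941] rim-x-y [ 0.34301651 -0.14782932  0.08427556]
```

```bash
python3 - <<'E'
from h import *
import pickle
a,b=pickle.load(open('c0.pkl','rb'))
print('bottle1 base',hit(a,231,122,0),'top',hit(a,221,86,.19),'side base',hit(b,330,245,0),'gauge',hit(a,292,123,.012),'pliers',hit(a,400,238,.01))
s=monitor.get_state();R=rot(s['tool_rot']).as_matrix();T=np.array(s['tool_pos'])
for n,v in {'+x+y rim':(.051,.005,.147),'-x+y rim':(.051,-.227,.147),'+x-y rim':(-.111,.005,.147)}.items(): print(n,T+R@v)
print('world +x in tool',R[0].round(3),'+y',R[1].round(3),'+z',R[2].round(3))
E
```

```text
bottle1 base [ 0.75826124 -0.03447573  0.        ] top [ 0.7784592  -0.02362012  0.19      ] side base [ 0.79601534 -0.02759676  0.        ] gauge [ 0.75207563 -0.20678047  0.012     ] pliers [ 0.4324725  -0.49357604  0.01      ]
+x+y rim [ 0.53480407 -0.27849043  0.2461805 ]
-x+y rim [ 0.48420943 -0.08357833  0.13097001]
+x-y rim [ 0.39361115 -0.34274141  0.19948606]
world +x in tool [0.872 0.218 0.439] +y [ 0.397 -0.84  -0.37 ] +z [ 0.288  0.497 -0.819]
```

The arm is near its wrist limits here (j4 and j5), so I move the tote outward and a little up to clear them.

{"method": "step_arm", "body": {
  "plan": [
    {"turn": [0,0,0],"dp": [0.3,0.3,0.1],"claw": -1},
    {"turn": [0,0,0],"dp": [0.5,0.5,0.2],"claw": -1},
    {"turn": [0,0,0],"dp": [0.8,0.7,0.4],"claw": -1},
    {"turn": [0,0,0],"dp": [0.8,0.7,0.4],"claw": -1},
    {"turn": [0,0,0],"dp": [0.8,0.7,0.4],"claw": -1},
    {"turn": [0,0,0],"dp": [0.8,0.7,0.4],"claw": -1},
    {"turn": [0,0,0],"dp": [0.8,0.7,0.4],"claw": -1},
    {"turn": [0,0,0],"dp": [0.8,0.7,0.4],"claw": -1},
    {"turn": [0,0,0],"dp": [0.8,0.7,0.4],"claw": -1},
    {"turn": [0,0,0],"dp": [0.8,0.7,0.4],"claw": -1},
    {"turn": [0,0,0],"dp": [0.8,0.7,0.4],"claw": -1},
    {"turn": [0,0,0],"dp": [0.8,0.7,0.4],"claw": -1},
    {"turn": [0,0,0],"dp": [0.8,0.7,0.4],"claw": -1},
    {"turn": [0,0,0],"dp": [0.8,0.7,0.4],"claw": -1},
    {"turn": [0,0,0],"dp": [0.8,0.7,0.4],"claw": -1},
    {"turn": [0,0,0],"dp": [0.8,0.7,0.4],"claw": -1},
    {"turn": [0,0,0],"dp": [0,0,0],"claw": -1}
  ]
}}

```text
t: 9.0
tool_pos: [0.5812, -0.3027, 0.3881]
tool_rot: [0.23, 0.939, 0.166, 0.194]
wrist_force: [0.7, -0.9, -3.9]
opening: 0.095
finger_force: 108.6
```

```bash
python3 st.py
```

```text
9.0 [ 0.58121559 -0.30273263  0.38812654] sx 0.4971332635053277 sy 0.2885891419258302 cosT 0.8182755192959494 [-0.49  0.4   1.89 -0.45  0.27  1.13]
pour corner [ 0.5367062  -0.2393374   0.07039244] +x-y [ 0.58544481 -0.42389877  0.17976176] grip [ 0.64608391 -0.35688297  0.26784004] base-x+y [ 0.6671451  -0.17923906  0.11368081] rim-x-y [ 0.49926973 -0.21092196  0.12295739]
```

{"method": "step_arm", "body": {
  "plan": [
    {"turn": [0.5,2,0],"dp": [0,0,0],"claw": -1},
    {"turn": [0.5,2,0],"dp": [0,0,0],"claw": -1},
    {"turn": [0.5,2,0],"dp": [0,0,0],"claw": -1},
    {"turn": [0.5,2,0],"dp": [0,0,0],"claw": -1},
    {"turn": [0.5,2,0],"dp": [0,0,0],"claw": -1},
    {"turn": [0.5,2,0],"dp": [0,0,0],"claw": -1},
    {"turn": [0.5,2,0],"dp": [0,0,0],"claw": -1},
    {"turn": [0.5,2,0],"dp": [0,0,0],"claw": -1},
    {"turn": [0,0,0],"dp": [0,0,0],"claw": -1},
    {"turn": [0,0,0],"dp": [0,0,0],"claw": -1}
  ]
}}

```text
t: 10.0
tool_pos: [0.5791, -0.3017, 0.3869]
tool_rot: [0.177, 0.916, 0.199, 0.302]
wrist_force: [0.5, 0.2, -5.5]
opening: 0.093
finger_force: 108.6
```

```bash
python3 st.py; python3 - <<'E'
from h import *
a=cam('wrist');b=cam('side');a2=cam('top')
q=proj(b,[[.6,-.25,.12]])[0].astype(int);print(q)
im=np.hstack([cv2.resize(a['pixels'],(400,300)),cv2.resize(b['pixels'][q[1]-75:q[1]+75,q[0]-100:q[0]+100],(400,300))])
cv2.imwrite('pics/t5.png',cv2.convertScaleAbs(im,alpha=1.5))
E
```

```text
10.0 [ 0.57905641 -0.30171146  0.38685312] sx 0.4431643202287148 sy 0.48275355682441845 cosT 0.755350507148565 [-0.58  0.39  1.95  1.03  0.2  -0.39]
pour corner [ 0.5798613  -0.20541289  0.07431362] +x-y [ 0.63641444 -0.39434738  0.17180977] grip [ 0.67063532 -0.33159778  0.27581659] base-x+y [ 0.69067962 -0.13487459  0.14672665] rim-x-y [ 0.5302772  -0.18885008  0.12163265]
[234 223]
```

View pics/t5.png

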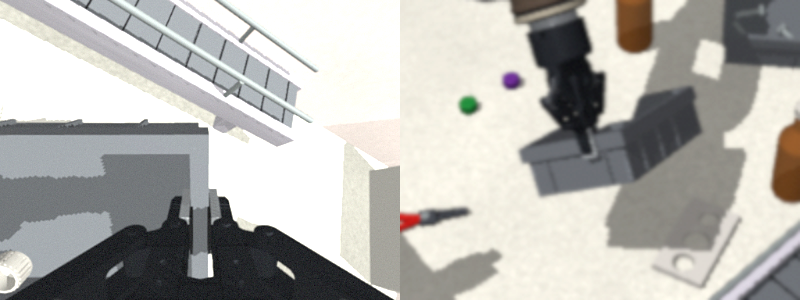

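```bash
cat > caps.py <<'E'
from h import *
import sys
s=monitor.get_state();R=rot(s['tool_rot']).as_matrix();T=np.array(s['tool_pos'])
# tote axes: x=tool y, y=tool x, z=-tool z ; TCP at tote (.111,.030,.217)
M=np.stack([R[:,1],R[:,0],-R[:,2]],1)
def tote(X): return M.T@(X-T)+[.111,.030,.217]
for name in sys.argv[1:]:
    c=cam(name);im=c['pixels'];h=cv2.cvtColor(im,cv2.COLOR_BGR2HSV)
    v=im.min(2);m=((v>105)&(h[...,1]<70)).astype(np.uint8)
    uu,vv=np.meshgrid(np.arange(512),np.arange(384))
    n,l,st,ce=cv2.connectedComponentsWithStats(m)
    for i in range(1,n):
        if st[i,4]<12: continue
        o,d=ray(c,*ce[i]);ot=tote(o);dt=M.T@d
        P=ot+dt*(.017-ot[2])/dt[2]
        if abs(P[0])<.12 and abs(P[1])<.09: print(name,ce[i].round(),st[i].tolist(),'tote',P.round(3))
    for q in proj(c,T+(np.array([[-.106,-.071,.004],[-.106,.071,.004],[0,-.071,.004],[-.11,-.03,.07]])-[.111,.03,.217])@M.T): print(name,'ref',q.round())
E
python3 caps.py wrist side
```

```text
wrist [ 63. 314.] [0, 272, 143, 104, 7971] tote [-0.014 -0.026  0.017]
wrist [238. 280.] [234, 278, 8, 7, 31] tote [ 0.1   -0.001  0.017]
wrist [259. 340.] [245, 321, 28, 35, 799] tote [ 0.113 -0.047  0.017]
wrist [143. 347.] [138, 342, 11, 12, 55] tote [ 0.035 -0.053  0.017]
wrist ref [-46. 356.]
wrist ref [-118.  161.]
wrist ref [104. 354.]
wrist ref [-217.  401.]
side ref [241. 220.]
side ref [282. 213.]
side ref [224. 232.]
side ref [247. 197.]
```

{"method": "step_arm", "body": {
  "plan": [
    {"turn": [2,1,0],"dp": [0,0,0],"claw": -1},
    {"turn": [2,1,0],"dp": [0,0,0],"claw": -1},
    {"turn": [2,1,0],"dp": [0,0,0],"claw": -1},
    {"turn": [2,1,0],"dp": [0,0,0],"claw": -1},
    {"turn": [0,0,0],"dp": [0,0,0],"claw": -1},
    {"turn": [0,0,0],"dp": [0,0,0],"claw": -1},
    {"turn": [0,0,0],"dp": [0,0,0],"claw": -1},
    {"turn": [0,0,0],"dp": [0,0,0],"claw": -1},
    {"turn": [0,0,0],"dp": [0,0,0],"claw": -1},
    {"turn": [0,0,0],"dp": [0,0,0],"claw": -1}
  ]
}}

```text
t: 11.25
tool_pos: [0.5795, -0.3015, 0.3871]
tool_rot: [0.105, 0.914, 0.226, 0.32]
wrist_force: [-0.4, -0.1, -4.3]
opening: 0.095
finger_force: 108.6
```

```bash
python3 st.py; python3 caps.py top wrist; python3 - <<'E'
from h import *
a=cam('top','top6.png');w=cam('wrist','w6.png')
cv2.imwrite('pics/t6.png',cv2.convertScaleAbs(np.hstack([cv2.resize(w['pixels'],(400,300)),cv2.resize(a['pixels'][140:260,210:370],(400,300))]),alpha=1.5))
E
```

```text
11.25 [ 0.57948425 -0.30149972  0.38708605] sx 0.33678137978719924 sy 0.5372171011503667 cosT 0.7732891363909278 [-0.63  0.4   1.91  1.03  0.4  -0.42]
pour corner [ 0.56752335 -0.16873694  0.08844583] +x-y [ 0.64351385 -0.36144355  0.16253773] grip [ 0.67242261 -0.30855632  0.27341255] base-x+y [ 0.67155152 -0.09673283  0.16902839] rim-x-y [ 0.5170334  -0.16300118  0.13733208]
top [266. 144.] [261, 138, 12, 13, 109] tote [-0.089  0.039  0.017]
top [296. 173.] [292, 168, 10, 9, 42] tote [-0.059 -0.063  0.017]
top [287. 180.] [284, 178, 6, 4, 15] tote [-0.088 -0.069  0.017]
top ref [281. 181.]
top ref [254. 133.]
top ref [319. 163.]
top ref [271. 181.]
wrist [ 77. 324.] [0, 272, 168, 104, 4128] tote [-0.006 -0.034  0.017]
wrist [239. 281.] [236, 279, 5, 6, 15] tote [ 0.1   -0.002  0.017]
wrist [260. 344.] [246, 325, 27, 31, 532] tote [ 0.114 -0.051  0.017]
wrist [147. 344.] [138, 336, 19, 18, 104] tote [ 0.038 -0.051  0.017]
wrist ref [-46. 356.]
wrist ref [-118.  160.]
wrist ref [104. 354.]
wrist ref [-217.  400.]
```

```bash
python3 - <<'E'
import cv2
a=cv2.imread('pics/top6.png')[125:200,240:340];cv2.imwrite('pics/t7.png',cv2.convertScaleAbs(cv2.resize(a,None,fx=7.5,fy=7.5,interpolation=cv2.INTER_CUBIC),alpha=1.6))
E
```

```text
(no output)
```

View pics/t7.png

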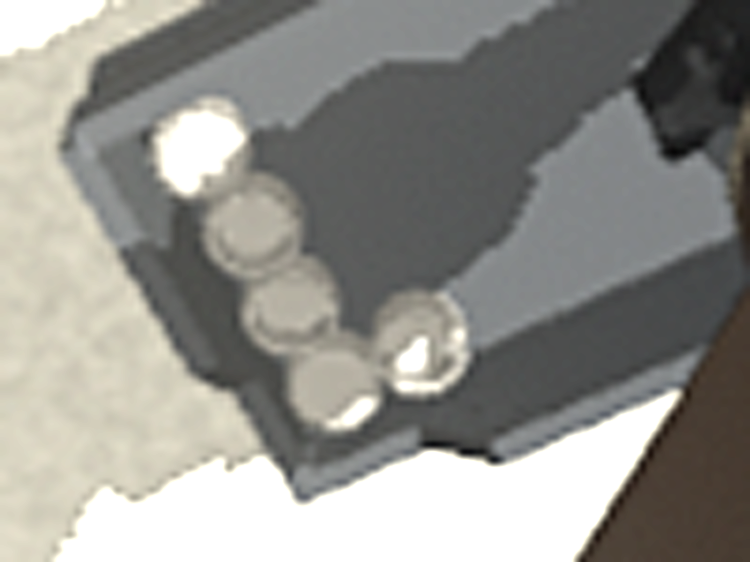

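Last picture: all five caps are in the pouring corner and touching. Four run up the -x wall from (335,385) to (200,148), and the fifth sits beside the corner at (418,342). The farthest is at tote (-89, 39) mm, about 110 mm from the corner. That agrees with the contact geometry (109.6 mm) and is inside the 120 mm limit. I'll check that everything is at rest, then hand in.

```bash
python3 caps.py top | head -3; python3 - <<'E'
from h import *
s=monitor.get_state();print(s['t'],s['finger_force'],np.abs(s['qd']).max());a=cam('top')['pixels'];b=cv2.imread('pics/top6.png')
d=cv2.absdiff(a,b)[125:200,240:320].max();print(d)
if s['finger_force']>50 and np.abs(s['qd']).max()<.02 and d<60: print(finish_job())
E
```

```text
top [266. 144.] [261, 138, 12, 13, 110] tote [-0.089  0.038  0.017]
top [297. 173.] [292, 168, 10, 9, 42] tote [-0.058 -0.063  0.017]
top [286. 180.] [281, 178, 9, 4, 18] tote [-0.09  -0.068  0.017]
11.5 108.59630584716797 0.0026427943994303503
65
```

The cap positions are unchanged to within a millimetre. The single-pixel difference of 65 looks like edge noise, so I'm handing in.

```bash
python3 -c "
from h import *
print(finish_job())"
```

```text
the job is handed in; nothing more can be done
None
```

I handed the job in with the tote still held, tilted about 39° clear of the bench with its pouring corner lowest, and all five caps at rest there, the farthest about 110 mm from the corner (limit 120 mm) because four of them line up along the end wall; the judge's verdict was not shown.

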